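# Couple the mixing tub to its splined drive

### The job

Get the small substrate mixer ready: take the spatula that was left lying across the slideway and lay it lengthwise, flat, in the free half of the steel instrument tray (the half nearer the robot) beside the forceps. Turn the splined drive stub by its spokes until its four teeth line up with the slots of the tub's rotor, and slide the white tub along the slideway over the stub until it is fully home against the two stops. Leave everything else standing where it is.

Things in the scene. Friction and masses are not known exactly. Their poses are not given: they have to be found in the camera images.
- station: Fixed drive station. Origin: bench level, slideway centre line; y along the slideway away from the gearbox, x across, z up. Plate 140 wide, 8 thick, y = -230 to 275. White gearbox 120 wide, 120 high, face at y = -115. The stub points from it to +y, axis at x = 0, z = 62. Two guide rails (inner faces x = +-61.5, 8 wide, tops z = 28) run y = -75 to 275.
- stops (a point): Point midway between the two dark stops, at their tops (45 above the bench), in the plane of their faces (station y = -65). Stops are 12 wide, at station x = +-50. The tub is home when its front face meets them.
- stub (a joint): Angle (rad) of the drive stub about the station's +y axis. Turns both ways by hand and stays where it is left (0.15 N m friction). Its four teeth and its four spokes stand in the same four directions: at 0 along the station's +-x and +-z; a positive turn moves the upper spoke towards the station's +x. A spoke pushed straight sideways while it leans towards the pusher binds: follow its arc.
- stub_spokes (a point): Point on the stub's axis in the plane of its four round spokes (10 thick, tips 50 from the axis), 62 above the bench, station y = -85. They stand on a round collar (radius 16) that reaches from the gearbox face to station y = -70.
- stub_tip (a point): Centre of the stub's free end (62 above the bench, station y = -25). Its four straight teeth, each 10 wide and reaching 22 from the axis, run from here 45 back to the collar.
- tub_front (a point): Centre of the front mouth of the white open-topped tub, 54 above its underside; the tub's y points from front (gearbox side) to rear. Tub 120 wide, 120 long, 100 high, walls 4, 0.5 to 1 kg, loose between the rails (1.5 play a side), underside at z = 8, top at z = 108. Slides when its rear wall is pushed, at or a little below mid-height.
- tub_rear (a point): Centre of the outside of the tub's rear wall, 54 above its underside (62 above the bench).
- rotor (a joint): Angle (rad) of the rotor about the tub's +y axis, same sense as the stub. Its 20 thick hub in the tub's front has a cross mouth of four slots 15 wide; at 0 they point along the tub's +-x and +-z. Four paddles, seen through the open top, stand in the same directions. Stiff (0.3 N m). Stub and rotor fit when their angles differ by a multiple of 90 degrees, within about 5.
- spatula_grip (a point): Balance point of the spatula, half-way up its handle, 8 above its underside; x axis towards the blade. 170 long: wooden handle 100 x 18 x 16 high, from 63 behind this point to 37 ahead, then a steel blade 16 wide, 3 thick, level with the underside. 60 g. Lies across the two rails (underside at z = 28), between stub and tub.
- spatula_mid (a point): Middle of the spatula's 170 length, 22 ahead of the balance point towards the blade, 8 above its underside.
- tray: Fixed steel instrument tray 108 (x) x 218 (y) x 18 high, walls and floor 4 thick. Origin under its centre; x away from the robot, y lengthwise. The half at x < 0 is free. The forceps lie lengthwise at about x = +30.
- forceps: Steel forceps in the tray, 140 long (y), about 17 wide at the ends, 6 high; origin under the centre. Leave them.
- container: Fixed empty clear container 110 x 200 x 55 high, beside the tray; tray and container may have changed places.
- vial: Small glass jar, 26 across, 50 high, between tray and container. Leave it.
- jar: Glass jar 70 across, 85 high. Leave it.
- bottle: White bottle 60 across, 150 high. Leave it.
- beaker: Glass beaker 64 across, 80 high. Leave it.
- tape: Roll of tape lying flat, 80 across, 22 high. Leave it.
- awl: Awl with wooden handle, 122 long, 22 high, lying on the bench. Leave it.
Mind the look-alikes: they are no part of the job. Leave any purple look-alike of the part that bears spatula_grip alone.

How it is judged:
At the end, for the whole second after the job is handed in: Tub flat, its front within 5 mm of the stops, over the stub; spatula flat and lengthwise (within 14 deg) on the tray's floor, its middle in the near half and within 30 mm of mid-length; nothing else moved over 40 mm or tipped (y of tub_front in the frame of station below -0.06 m and z of tub_front in the frame of station below 0.068 m and angle between tub_front's own z axis and vertical below 0.06 rad and x of spatula_mid in the frame of tray between -0.045 and 0 m and y of spatula_mid in the frame of tray between -0.03 and 0.03 m and z of spatula_mid in the frame of tray below 0.017 m and angle between the x axis of spatula_mid and the y axis of tray, either way round below 0.25 rad and angle between spatula_mid's own z axis and vertical below 0.12 rad); the robot touches nothing.
It fails at once if the forceps, vial, jar, bottle, beaker, tape or awl is moved by more than 40 mm (distance of any of forceps, vial, jar, bottle, beaker, tape, awl from where it was at the start of the episode above 0.04 m).
It fails at once if the vial, jar, bottle or beaker is tipped over (angle between any of vial, jar, bottle, beaker's own z axis and vertical above 0.6 rad).
It also fails if it takes over 64 s, if anything falls off the work surface, if the arm or the gripper's body presses on something with over 40 N, if the wrist force passes 120 N, or if a joint passes its speed limit or range.

### The arm

A 6-joint arm with a two-finger parallel gripper is mounted at the origin on the work surface. World frame = base frame: x ahead of the robot, y to its left, z up, the work surface at z = 0. Lengths are in m, angles in rad, forces in N, time in s.
With the tool pointing down it reaches from about 0.35 to 0.85 m from the base axis. Payload 8.1 kg.
Tool frame: the origin (TCP) lies on the centre line of the jaws, within the pads' length; the fingertips stand robot.tip_reach ahead of it and the grasp point (between the pads) lies 5 mm behind it (robot.tip_reach is the distance from the TCP to the fingertips, in m); z points along the fingers, y is the direction in which the jaws open and shut (so a half turn about z gives the same grasp; the last joint's range is limited). The gripper opens to 93 mm and grips with 3 to 60 N. Pads are 15 mm wide; open, the fingers measure 128 mm over their backs; the gripper's body (75 mm by 188 mm) begins 65 mm behind the grasp point.
Start: joints at [1.149, 0.13, 1.488, -0, 1.523, -0.085], TCP at [0.198, 0.566, 0.233] pointing down, gripper open.
Joint ranges: [-2.96, 2.96], [-0.89, 2.26], [0.02, 2.5], [-1.34, 4.48], [0, 2.73], [-2.66, 2.66]. Speed limits (rad/s): [2.39, 2.39, 2.79, 3.14, 3.14, 3.14].

### API

Orientations are given as a rotation vector (axis times angle).
In Python, from plant import sensors, read_camera, robot gives the robot as it stands.
- The arm moves only by the tool play_rows, never from a script. Its argument "series" is a list that holds one entry, the list of rows, each a list of 5 numbers: the closure, from -1 (fully open) to 1 (shut), then the shift along the world's x, y, z in m, then the turn about the world's z in rad. A call has 1 to 8 rows; each row is the pose to reach, as a shift and turn from the pose commanded when the call began; what a row does not reach only later rows make up. A row lasts 1/10 s, in which the tool goes at most 50 mm and 8.59 degrees, less where a joint would pass 70% of its speed; a pose out of reach is approached as far as the arm can. A call with a gripper value outside its range is refused whole. The fingers move at their own pace and stop on an object; "force" is the grip in N (left out, the last holds). Time passes only in rows, so rows that repeat a pose let the fingers close. It gives the time, the measured TCP pose, the force and the opening at its end, in the units of the state.
- sensors.read_state(): the state, without advancing time (a new reading comes with each control period).
- read_camera(name): name is "scene" or "side" or "wrist"; returns a dict with "color" (400x640x3 uint8, red, green, blue), "range_z" (400x640 float32, m along the optical axis (not along the pixel's ray), 0 where there is no reading), "intrinsics" (3x3 intrinsics, pixels), "rvec" (rotation vector, rad) and "tvec" (3), from world to camera coordinates, as OpenCV has them. Camera axes: x right, y down, z forward; pixel columns grow to the right and rows downward; lengths in m; the calibration is good to about 2 mm. The wrist camera is an equidistant fisheye: a pixel r from the principal point sees the ray r / f radians off the axis. A picture is of the moment at which its call begins.
- robot.close_job(): hands the job in, once; it reports no verdict.
The state is a dict: "t": time; "q": joint angles; "dq": joint speeds; "joint_torque": joint torques, N m; "tool_pos": TCP position; "orientation": TCP orientation; "force": force on the tool from outside, world axes, zero at the start; "wrist_torque": the same for the moment, N m; "opening": finger opening in m.
Only numpy, scipy, OpenCV 4.12 (cv2) and the standard library are available. Lean on these libraries where they do the work, as an engineer would, in place of code of your own. Each camera call takes 0.05 s, during which the arm holds its last target.

## Working session

There is one attempt and no reset: what is moved stays moved. The work goes in short steps, Python scripts to look and compute and a tool call to move; the robot and the scene stay as the last step left them, time stands still between calls to the robot, and variables do not carry over. Pictures are saved under pics/ and viewed, and the job is handed in when it is done.

Besides the shell and the picture viewer there is one more tool, called after "Request:" by a JSON object that holds its "method" and its "body". play_rows: Moves the arm, as the interface text tells. Its arguments: {"type":"object","properties":{"series":{"type":"array","items":{"type":"array","items":{"type":"array","items":{"type":"number"}}}},"force":{"type":"number"}},"required":["series"]}

```bash
ls; mkdir -p pics
python3 - <<'E'
from plant import sensors, read_camera, robot
import cv2,pickle
print(sensors.read_state(), robot.tip_reach)
for n in ["scene","side","wrist"]:
    c=read_camera(n); pickle.dump(c,open(f"pics/{n}0.pkl","wb"))
    cv2.imwrite(f"pics/{n}0.png",c["color"][:,:,::-1]); print(n,c["intrinsics"],c["rvec"],c["tvec"])
E
```

```text
pics
{'t': 0.0, 'q': array([ 1.14857888e+00,  1.31170883e-01,  1.48924391e+00,  2.01373154e-05,
        1.52302462e+00, -8.53988851e-02]), 'dq': array([ 0.00209254, -0.00079793,  0.00121205, -0.00114113,  0.00016442,
        0.00051204]), 'joint_torque': array([-2.39341534e-04, -5.59827948e+01, -4.91776299e+01,  7.68250669e-02,
        3.48919106e-02, -1.35626874e-04]), 'tool_pos': array([0.19804093, 0.56580219, 0.23160106]), 'orientation': array([-5.26496319e-01, -3.09666959e+00,  2.79958128e-03]), 'force': array([-0.44375518,  0.31286159, -0.14404493]), 'wrist_torque': array([ 0.04933496,  0.01760297, -0.03244638]), 'opening': 0.09286425685054181} 0.014
scene [[370.37460034   0.         324.45991596]
 [  0.         370.37460034 200.33954623]
 [  0.           0.           1.        ]] [ 1.20893681  2.25983386 -1.00083679] [ 0.24965012 -0.22491133  1.38383324]
side [[474.6895181    0.         320.90238449]
 [  0.         474.6895181  202.29153408]
 [  0.           0.           1.        ]] [ 2.15981516 -0.66044142  0.31214526] [-0.40578634  0.24279888  1.2202789 ]
wrist [[309.70691629   0.         321.26162249]
 [  0.         309.70691629 204.51600034]
 [  0.           0.           1.        ]] [-2.38402955 -1.69124331 -0.21800341] [-0.60068531 -0.02998947  0.38875767]
```

View pics/scene0.png

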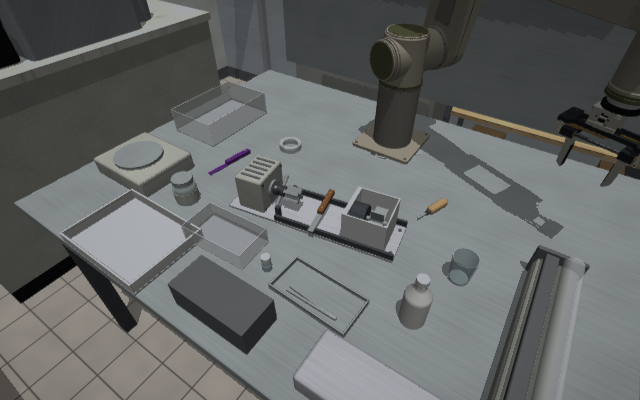

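View pics/side0.png

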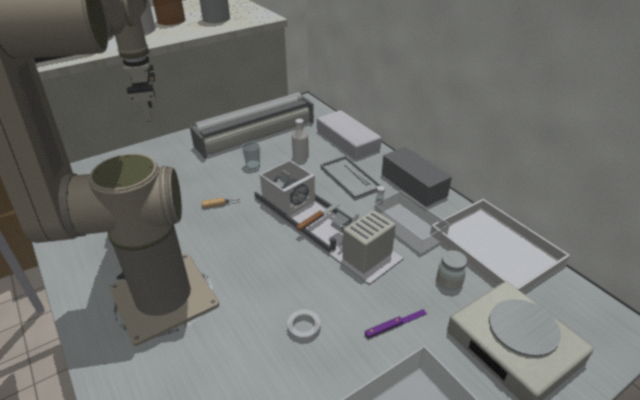

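View pics/wrist0.png

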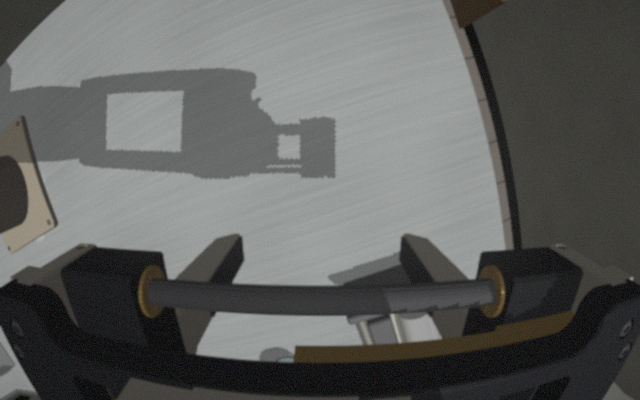

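The scene view shows the gearbox at (259,183), the spatula at (323,207), the tub at (370,218), the tray at (318,295) and the vial at (266,262). The purple look-alike is at (230,161). I'll zoom in on these.

```bash
cat > h.py <<'E'
import numpy as np, cv2, pickle
def load(n): return pickle.load(open(f"pics/{n}.pkl","rb"))
def grab(n,tag):
    from plant import read_camera
    c=read_camera(n); pickle.dump(c,open(f"pics/{tag}.pkl","wb")); return c
def RT(c): return cv2.Rodrigues(np.array(c["rvec"],float))[0],np.array(c["tvec"],float)
def proj(c,P,fish=False):
    P=np.atleast_2d(np.array(P,float));R,t=RT(c);K=c["intrinsics"]
    if fish: return cv2.fisheye.projectPoints(P[:,None],np.array(c["rvec"],float).reshape(3,1),t.reshape(3,1),K,np.zeros(4))[0][:,0]
    return cv2.projectPoints(P,np.array(c["rvec"],float),t,K,None)[0][:,0]
def rays(c,uv,fish=False):
    uv=np.atleast_2d(np.array(uv,float));K=c["intrinsics"]
    f=cv2.fisheye.undistortPoints if fish else cv2.undistortPoints
    n=f(uv[:,None],K,np.zeros(4))[:,0]
    R,t=RT(c); d=np.c_[n,np.ones(len(n))]@R; return -R.T@t,d
def onz(c,uv,z,fish=False):
    o,d=rays(c,uv,fish); s=(z-o[2])/d[:,2]; return o+d*s[:,None]
def cloud(c):
    v,u=np.mgrid[:400,:640]; K=c["intrinsics"];z=c["range_z"]
    p=np.stack([(u-K[0,2])/K[0,0]*z,(v-K[1,2])/K[1,1]*z,z],-1)
    R,t=RT(c); w=(p-t)@R; w[z<=0]=np.nan; return w
def crop(c,x0,y0,x1,y1,s,fn,pts=None):
    im=cv2.resize(c["color"][y0:y1,x0:x1,::-1],None,fx=s,fy=s,interpolation=cv2.INTER_CUBIC)
    im=cv2.convertScaleAbs(im,alpha=1.4,beta=10)
    if pts is not None:
        for p in pts: cv2.circle(im,(int((p[0]-x0+.5)*s),int((p[1]-y0+.5)*s)),3,(0,0,255),-1)
    cv2.imwrite(fn,im)
E
python3 - <<'E'
from h import *
c=load("scene0");crop(c,225,145,425,265,4,"pics/s1.png"); 
d=load("side0");crop(d,245,145,405,285,4,"pics/d1.png")
for n,cc in(("scene",c),("side",d)):
    w=cloud(cc)
    for z0,z1 in((.10,.115),(.115,.127)):
        m=(w[...,2]>z0)&(w[...,2]<z1)
        mm=cv2.morphologyEx(m.astype(np.uint8),cv2.MORPH_OPEN,np.ones((1,1)))
        k,l,s,ce=cv2.connectedComponentsWithStats(mm)
        for i in range(1,k):
            if s[i,4]>40: 
                P=w[l==i]; r=cv2.minAreaRect(P[:,:2].astype(np.float32)*1000); print(n,z0,s[i],np.round(r[0]),np.round(r[1]),r[2])
E
```

```text
scene 0.1 [  0  27 210  78 818] [  219. -1250.] [  23. 1040.] 89.99884033203125
scene 0.1 [285  38  85  24 272] [-390. -555.] [ 19. 484.] 0.2536338269710541
scene 0.1 [423  72 147  39 566] [-389.  225.] [ 19. 563.] 0.05289919674396515
scene 0.1 [376 115  39  13 147] [42. 21.] [ 57. 134.] 26.66033172607422
scene 0.1 [624 121  16   9  69] [-388.  705.] [12. 45.] 0.029218612238764763
scene 0.1 [235 163  47  27 205] [ 538. -152.] [ 70. 139.] 61.371089935302734
scene 0.1 [341 186  60  45 493] [468. 156.] [126. 121.] 8.917354583740234
scene 0.1 [ 538  258   47  142 2628] [543. 624.] [366.  33.] 0.06317614763975143
scene 0.1 [407 283  24  21 236] [646. 362.] [38. 47.] 3.871493339538574
scene 0.115 [  0  25 209  74 636] [  214. -1252.] [1030.   26.] 0.05149493366479874
scene 0.115 [285  36  85  22 215] [-388. -560.] [482.  17.] 89.53018188476562
scene 0.115 [424  70 168  42 511] [-388.  260.] [ 17. 627.] 0.21442636847496033
scene 0.115 [376 110  40  14 126] [41. 19.] [ 59. 136.] 24.863000869750977
scene 0.115 [627 118  13   7  46] [-389.  700.] [39. 11.] 89.9931640625
scene 0.115 [235 155  4
[... 488 characters left out ...]
] 21.905803680419922
side 0.1 [259 160  55  35 388] [466. 154.] [127. 127.] 8.923316955566406
side 0.1 [343 226  52  24 221] [ 502. -215.] [ 67. 139.] 63.41604995727539
side 0.1 [126 262  58  30 267] [ -5. -43.] [ 58. 136.] 82.44798278808594
side 0.115 [345   0 295 118 821] [1698.  643.] [1801.   39.] 89.72996520996094
side 0.115 [149  31 135  33 337] [ 745. 1248.] [ 35. 699.] 89.6459732055664
side 0.115 [108  66  15   8  42] [ 247. 1245.] [67. 32.] 1.439727544784546
side 0.115 [ 42  71  65  17 191] [  83. 1250.] [ 28. 254.] 89.76815795898438
side 0.115 [343 210  52  36 974] [ 517. -184.] [121.  86.] 9.417662620544434
side 0.115 [116 258  67  30 236] [-15. -41.] [ 63. 153.] 80.39115142822266
```

View pics/s1.png

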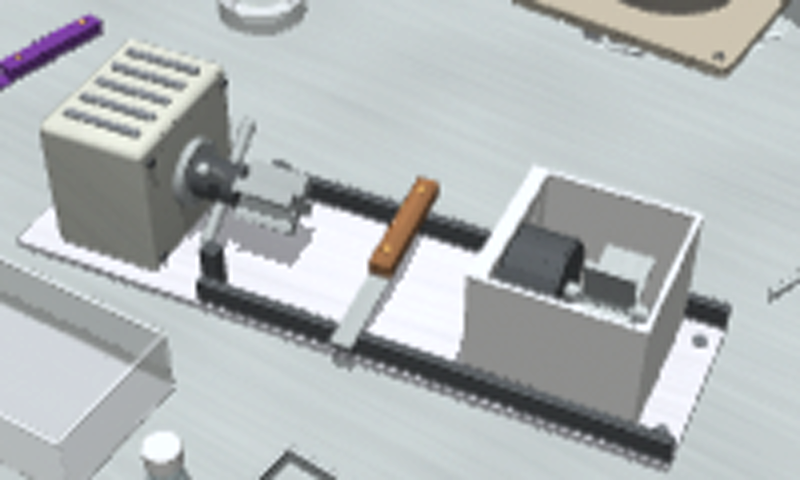

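View pics/d1.png

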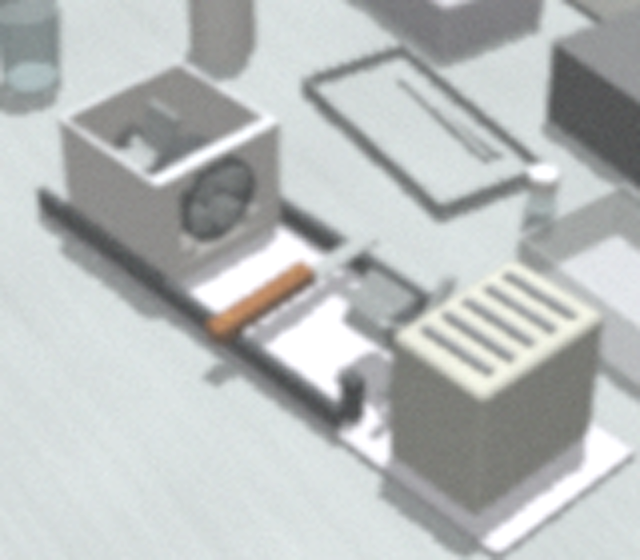

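Run:
```python
from h import *
c=load("scene0");d=load("side0")
A=onz(c,[(360,187),(400.75,198.75),(385,227.5),(341.75,214.5)],.108)
B=onz(d,[(290,161.5),(314.5,175.5),(284.25,190.5),(260.5,175)],.108)
for P in(A,B):
    print(np.round(P[:,:2]*1000),"centre",P.mean(0)[:2],"edges",[np.round(np.linalg.norm(P[i]-P[i-1])*1000) for i in range(4)])
    for i in range(4):
        e=P[i]-P[i-1]; print(np.degrees(np.arctan2(e[1],e[0]))%90)
for n,cc in(("scene",c),("side",d)):
    im=cc["color"].astype(int); m=((im[...,0]-im[...,2])>50)&(im[...,0]>im[...,1]*1.5)
    hs=cv2.cvtColor(cc["color"],cv2.COLOR_RGB2HSV)
    k,l,s,ce=cv2.connectedComponentsWithStats(m.astype(np.uint8))
    for i in range(1,k):
        if s[i,4]<30: continue
        v,u=np.where(l==i); P=onz(cc,np.c_[u,v],.044)[:,:2]*1000
        r=cv2.minAreaRect(P.astype(np.float32)); print(n,s[i],np.round(r[0]),np.round(r[1]),r[2], np.round(cv2.boxPoints(r)).tolist())
crop(c,150,235,390,345,3,"pics/s2.png"); crop(d,310,140,480,260,4,"pics/d2.png")
```

```text
[[419.  95.]
 [401. 208.]
 [519. 221.]
 [539. 110.]] centre [0.46947485 0.15828263] edges [np.float64(121.0), np.float64(115.0), np.float64(118.0), np.float64(113.0)]
7.152868711839801
9.032127159016667
6.221598696088714
10.234293658617403
[[513. 213.]
 [535. 104.]
 [420.  90.]
 [400. 199.]] centre [0.46709282 0.15143162] edges [np.float64(114.0), np.float64(111.0), np.float64(116.0), np.float64(111.0)]
6.683232470596802
11.449750042862334
6.865430722236141
10.416418634973382
```

View pics/s2.png

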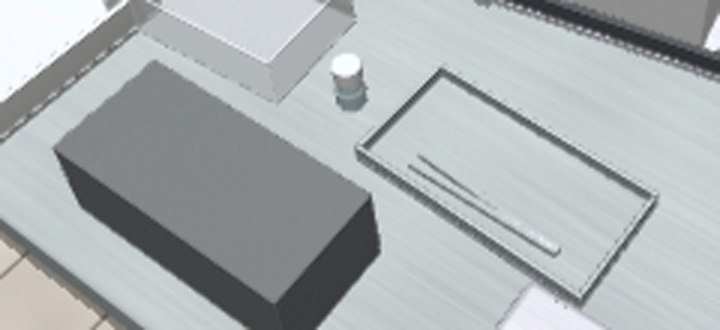

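View pics/d2.png

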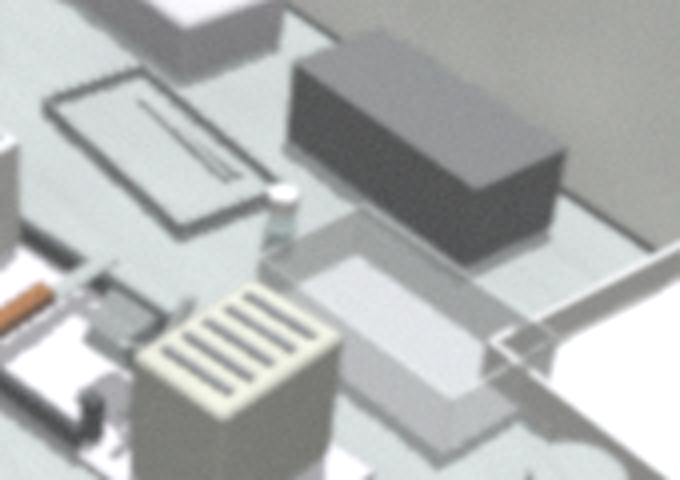

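Run:
```python
from h import *
c=load("scene0");d=load("side0")
A=onz(c,[(298,257.7),(369,300.3),(344,336),(269,285)],.018)
B=onz(d,[(320.75,165.5),(345.75,156.75),(380.5,185.5),(355.5,199.5)],.018)
for P in(A,B):
    print(np.round(P[:,:2]*1000).tolist(),"centre",P.mean(0)[:2],"edges",[np.round(np.linalg.norm(P[i]-P[i-1])*1000) for i in range(4)])
    for i in range(4):
        e=P[i]-P[i-1]; print(np.degrees(np.arctan2(e[1],e[0]))%90)
for n,cc,roi in(("scene",c,(300,180,345,240)),("side",d,(290,200,335,240))):
    hs=cv2.cvtColor(cc["color"],cv2.COLOR_RGB2HSV).astype(int)
    m=(hs[...,0]<20)&(hs[...,1]>110); q=np.zeros_like(m); x0,y0,x1,y1=roi;q[y0:y1,x0:x1]=1;m&=q.astype(bool)
    v,u=np.where(m); w=cloud(cc)[m]; print(len(u),u.min(),u.max(),v.min(),v.max(),np.nanmedian(w,0),np.nanmax(w[:,2]))
    P=onz(cc,np.c_[u,v],.044)[:,:2]*1000
    r=cv2.minAreaRect(P.astype(np.float32)); print(n,np.round(r[0]),np.round(r[1]),r[2], np.round(cv2.boxPoints(r)).tolist())
    t=w[w[:,2]>.041][:,:2]*1000; r=cv2.minAreaRect(t.astype(np.float32));print(" top cloud",np.round(r[0]),np.round(r[1]),r[2])
```

```text
[[655.0, 54.0], [664.0, 264.0], [771.0, 262.0], [760.0, 46.0]] centre [0.71231398 0.15659674] edges [np.float64(105.0), np.float64(210.0), np.float64(107.0), np.float64(216.0)]
85.69543897178795
87.42448208330495
88.68062481553565
87.08118029202711
[[656.0, 250.0], [761.0, 246.0], [753.0, 41.0], [639.0, 28.0]] centre [0.70214386 0.14122741] edges [np.float64(223.0), np.float64(105.0), np.float64(205.0), np.float64(114.0)]
85.80680999172685
87.83453766084722
87.70458514501894
6.778136162272375
154 318 333 190 213 [0.45941028 0.00998582 0.04299815] 0.0458449221359175
scene [459.  10.] [103.  20.] 10.73654842376709 [[407.0, 10.0], [410.0, -10.0], [512.0, 10.0], [508.0, 29.0]]
 top cloud [455.   7.] [98. 17.] 11.690564155578613
78 298 321 212 227 [0.44744502 0.00087529 0.04405976] 0.050107455617950186
side [451.   1.] [90. 13.] 10.246152877807617 [[405.0, -1.0], [408.0, -13.0], [496.0, 3.0], [494.0, 15.0]]
 top cloud [451.   1.] [89. 11.] 11.48453140258789
```

Run:
```python
from h import *
c=load("wrist0");R,t=RT(c);o=-R.T@t
Rt=cv2.Rodrigues(np.array([-.5265,-3.0967,.0028]))[0]
print("cam in tool",Rt.T@(o-np.array([.19804,.5658,.2316])),"axis in tool",Rt.T@R.T)
```

```text
cam in tool [ 0.06996312  0.00129971 -0.15141874] axis in tool [[-7.33100432e-05 -9.66952376e-01 -2.54957048e-01]
 [ 9.99999561e-01 -3.09161205e-04  8.84988872e-04]
 [-9.34564921e-04 -2.54956871e-01  9.66951974e-01]]
```

Request:
{"method": "play_rows", "body": {"series": [[[-1,0.03,-0.05,0.02,0.13],[-1,0.06,-0.1,0.03,0.26],[-1,0.09,-0.14,0.04,0.4],[-1,0.12,-0.19,0.04,0.53],[-1,0.15,-0.24,0.04,0.53],[-1,0.18,-0.28,0.04,0.53],[-1,0.21,-0.32,0.04,0.53],[-1,0.23,-0.36,0.04,0.53]]], "force": 20}}

```text
t: 0.95
tool_pos: [0.4109, 0.2348, 0.2726]
orientation: [-0.303, 3.127, 0.0]
force: [0.8, 1.2, 0.8]
opening: 0.0928
```

Run:
```python
from h import *
from plant import sensors
c=grab("wrist","w1"); cv2.imwrite("pics/w1.png",c["color"][:,:,::-1]); s=sensors.read_state(); print(s["tool_pos"],s["q"])
```

```text
[0.41429492 0.22854918 0.27239094] [ 0.39911777 -0.23180204  1.76631327 -0.00443576  1.60688258 -1.36023846]
```

View pics/w1.png

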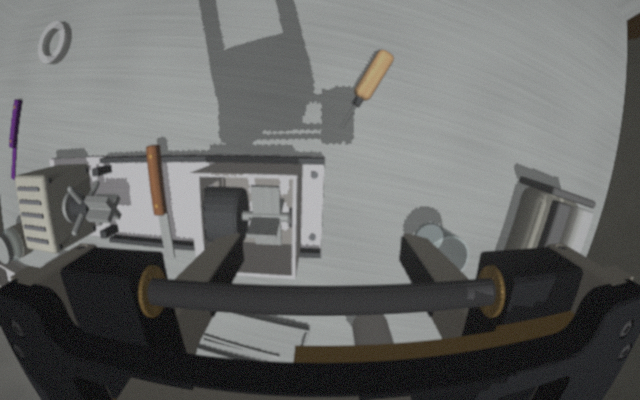

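Request:
{"method": "play_rows", "body": {"series": [[[-1,0.02,-0.05,-0.01,0],[-1,0.04,-0.1,-0.02,0],[-1,0.06,-0.15,-0.03,0],[-1,0.08,-0.2,-0.04,0],[-1,0.08,-0.2,-0.05,0],[-1,0.08,-0.2,-0.05,0]]]}}

```text
t: 1.6
tool_pos: [0.4894, 0.0343, 0.2202]
orientation: [0.296, -3.124, 0.0]
force: [-0.7, -0.2, -0.3]
opening: 0.0935
```

Run:
```python
from h import *
from plant import sensors
c=grab("wrist","w2"); cv2.imwrite("pics/w2.png",c["color"][:,:,::-1]); s=sensors.read_state(); print(s["tool_pos"],s["orientation"],s["q"])
```

```text
[0.48939284 0.0358735  0.22128883] [ 2.98520620e-01 -3.12452508e+00 -9.75432863e-04] [-3.15503156e-02 -1.60842011e-01  1.79714191e+00  2.57987909e-04
  1.50818788e+00 -1.79286715e+00]
```

View pics/w2.png

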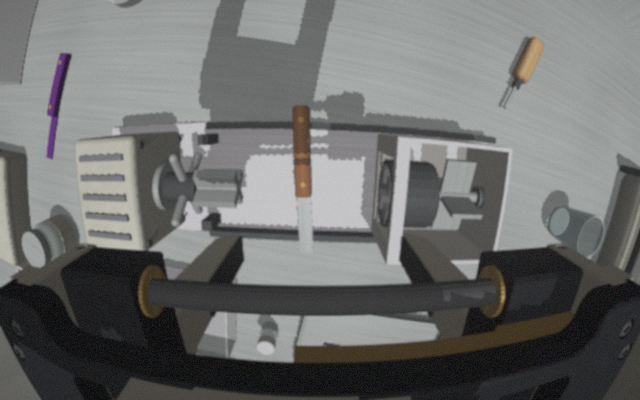

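Run:
```python
from h import *
c=load("w2"); print((c["range_z"]>0).mean())
hs=cv2.cvtColor(c["color"],cv2.COLOR_RGB2HSV).astype(int)
m=(hs[...,0]<20)&(hs[...,1]>110); m[:,:280]=0;m[:,330:]=0;m[:100]=0;m[215:]=0
v,u=np.where(m);print(len(u),u.min(),u.max(),v.min(),v.max())
P=onz(c,np.c_[u,v],.044,True)[:,:2]*1000
r=cv2.minAreaRect(P.astype(np.float32)); print(np.round(r[0],1),np.round(r[1],1),r[2], np.round(cv2.boxPoints(r)).tolist())
pc=P.mean(0);print(pc)
crop(c,60,90,320,250,3,"pics/w2a.png"); crop(c,360,100,540,280,4,"pics/w2b.png")
```

```text
0.96722265625
623 294 309 107 195
[452.4   6.8] [94.7 13.9] 12.522516250610352 [[405.0, 3.0], [408.0, -10.0], [500.0, 10.0], [497.0, 24.0]]
[461.77814929   8.53168675]
```

View pics/w2a.png

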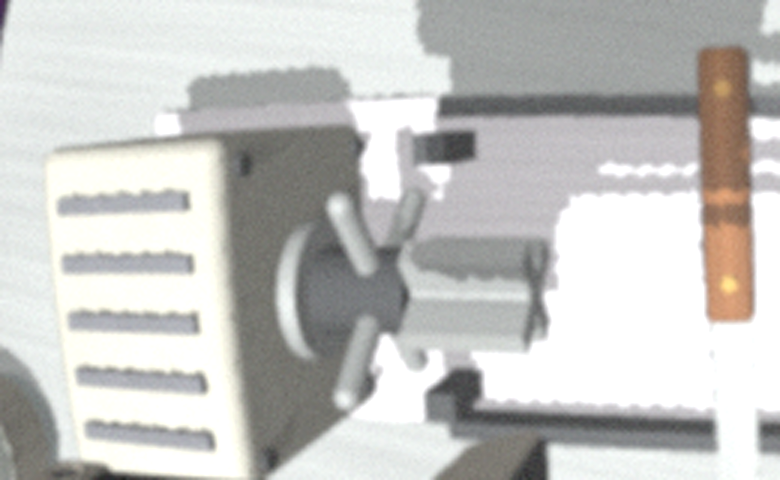

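View pics/w2b.png

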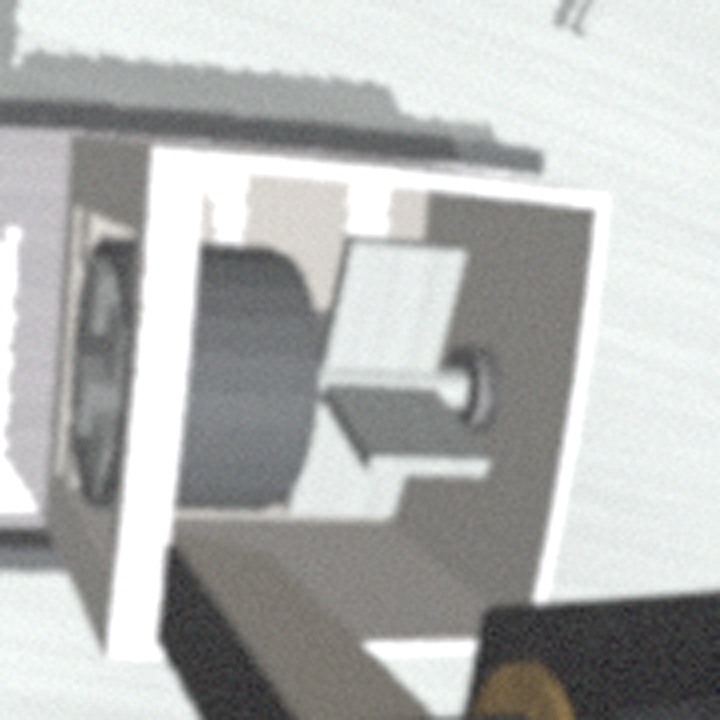

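```bash
cat >> h.py <<'E'
def fcloud(c):
    v,u=np.mgrid[:400,:640]; z=c["range_z"].reshape(-1)
    uv=np.c_[u.ravel(),v.ravel()].astype(float)
    K=c["intrinsics"]; x=(uv[:,0]-K[0,2])/K[0,0];y=(uv[:,1]-K[1,2])/K[1,1];th=np.hypot(x,y)
    k=np.where(th>1e-9,np.tan(np.minimum(th,1.4))/np.maximum(th,1e-9),1)
    p=np.c_[x*k*z,y*k*z,z]; R,t=RT(c); w=(p-t)@R; w[(z<=0)|(th>1.35)]=np.nan
    return w.reshape(400,640,3)
E
python3 - <<'E'
from h import *
c=load("w2"); w=fcloud(c)
def rect(m,name):
    P=w[m]; r=cv2.minAreaRect(P[:,:2].astype(np.float32)*1000); print(name,m.sum(),np.round(r[0],1),np.round(r[1],1),r[2])
def comp(z0,z1,seed=None,mn=60):
    m=((w[...,2]>z0)&(w[...,2]<z1)).astype(np.uint8); m[230:]=0
    k,l,s,ce=cv2.connectedComponentsWithStats(m)
    for i in range(1,k):
        if s[i,4]>mn: rect(l==i,(z0,s[i].tolist()))
comp(.116,.124); comp(.104,.112); comp(.041,.047); comp(.024,.032)
for p in [(176,160),(200,160),(175,221),(198,209),(225,187),(240,187)]:
    print(p,w[p[1],p[0]])
E
```

```text
(0.116, [74, 136, 68, 94, 5306]) 5306 [ 508.5 -183.3] [96.4 84.9] 8.978205680847168
(0.104, [132, 135, 16, 95, 423]) 423 [ 500.6 -140.4] [95.5 10.2] 12.315681457519531
(0.104, [389, 137, 124, 93, 2093]) 2093 [449.2 154.6] [ 84.9 121.8] 8.918081283569336
(0.041, [0, 24, 15, 60, 227]) 227 [ 340.7 -523. ] [112.   49.4] 25.728328704833984
(0.041, [292, 106, 20, 92, 1495]) 1495 [453.   7.] [98.9 18.2] 12.173100471496582
(0.041, [197, 134, 12, 12, 125]) 125 [ 457.  -104.5] [12.2 13.2] 10.839509963989258
(0.041, [474, 149, 6, 38, 86]) 86 [427.8 207.9] [44.1  2.4] 9.234785079956055
(0.041, [0, 154, 16, 76, 193]) 193 [ 581.2 -480.6] [132.9  31.7] 13.995820045471191
(0.041, [622, 169, 18, 61, 166]) 166 [397.8 553.4] [106.8  12.9] 2.041710138320923
(0.041, [201, 220, 12, 10, 113]) 113 [554.9 -89.2] [11.3 14.2] 8.870206832885742
(0.024, [0, 5, 27, 79, 434]) 434 [ 305.  -536.3] [177.7  79.4] 34.55604934692383
(0.024, [206, 121, 87, 9, 608]) 608 [434.1 -59.3] [  8.4 101. ] 9.292059898376465
(0.024, [310, 123, 186, 21, 1286]) 1286 [406.2 122.6] [  9.  227.8] 8.8090238571167
(0.024, [168, 131, 10, 23, 66]) 66 [ 466.3 -148. ] [27.8  5.6] 23.17839813232422
(0.024, [11, 153, 12, 77, 255]) 255 [ 586.3 -479.9] [136.3  21.8] 8.188596725463867
(0.024, [614, 167, 20, 63, 213]) 213 [400.1 554. ] [113.6  14.4] 2.371635913848877
(0.024, [297, 196, 15, 34, 450]) 450 [522.3  21.5] [39.7 16.2] 10.25788402557373
(0.024, [556, 208, 20, 22, 84]) 84 [459.7 395. ] [10.7 44.4] 56.211158752441406
(176, 160) [ 0.47552351 -0.11141062  0.09250202]
(200, 160) [ 0.48256293 -0.10911845  0.03140162]
(175, 221) [ 0.53499346 -0.10416411  0.1002087 ]
(198, 209) [ 0.53888642 -0.10245158  0.03993525]
(225, 187) [ 0.49900608 -0.0633195   0.07000624]
(240, 187) [ 0.49925618 -0.05031838  0.05737   ]
```

```bash
cat >> h.py <<'E'
YAW=np.radians(8.9); O=np.array([.495,-.0264,0])
RS=np.array([[np.cos(YAW),-np.sin(YAW),0],[np.sin(YAW),np.cos(YAW),0],[0,0,1]])
def tost(P): return (np.asarray(P)-O)@RS
def towo(P): return np.asarray(P)@RS.T+O
E
python3 - <<'E'
from h import *
c=load("w2"); w=fcloud(c); s=tost(w)*1000
x,y,z=s[...,0],s[...,1],s[...,2]
r=np.hypot(x,z-62)
a=np.degrees(np.arctan2(x,z-62))
def hist(m,name,w8=3):
    h,_=np.histogram(a[m],np.arange(-180,181,w8)); print(name,m.sum(),[(int(-180+w8*i),int(n)) for i,n in enumerate(h) if n>3])
hist((r>28)&(r<52)&(y>-92)&(y<-78),"spokes")
hist((r>15)&(r<24)&(y>-65)&(y<-27),"teeth",5)
# tub
m=(z>104)&(z<112)&(y>90)&(np.abs(x)<70)&(y<270)
print("tub rim x",np.percentile(x[m],[1,99]),"y",np.percentile(y[m],[0.5,1,50,99,99.5]))
ti=(np.abs(x)<54)&(y>130)&(y<245)&(z<104)
print(np.percentile(y[ti&(r<50)],[1,99]))
hist(ti&(r>14)&(r<50)&(y>180)&(y<228),"paddles",5)
for rr in((14,20),(20,26),(26,32),(32,38),(38,44)): hist(ti&(r>rr[0])&(r<rr[1])&(y>180)&(y<228),rr,5)
m=(np.abs(x)<80)&(z>24)&(z<32)&(y>-70)&(y<110); 
for sg in(-1,1): print("rail",np.percentile(x[m&(x*sg>50)],[2,50,98]))
m=(z>41)&(z<48)&(np.abs(x)<65)&(y>-90)&(y<-50);print("stops y",np.percentile(y[m],[2,98]),np.percentile(x[m],[2,98]))
m=(np.abs(x)<50)&(z>20)&(z<110)&(y>-125)&(y<-100)&(r>35);print("face",np.percentile(y[m],[5,50,95]))
E
```

```text
spokes 544 [(-141, 15), (-138, 36), (-135, 45), (-132, 9), (-54, 17), (-51, 29), (-48, 52), (-45, 65), (-42, 15), (30, 13), (33, 73), (36, 58), (39, 33), (42, 14), (120, 11), (123, 31), (126, 15), (129, 4)]
teeth 884 [(-135, 12), (-130, 47), (-125, 7), (-65, 30), (-60, 50), (-55, 53), (-50, 49), (-45, 46), (-40, 105), (-35, 79), (-30, 13), (20, 34), (25, 161), (30, 52), (35, 35), (40, 32), (45, 31), (50, 28), (55, 10), (115, 7)]
tub rim x [-59.16914726  59.78893551] y [125.19758441 125.35243767 135.21184806 245.56672392 245.72685898]
[131.62861248 242.77275794]
paddles 1771 [(-165, 17), (-80, 41), (-75, 331), (-70, 363), (-65, 26), (5, 29), (10, 401), (15, 126), (20, 23), (25, 4), (95, 57), (100, 344)]
(14, 20) 297 [(-80, 5), (-75, 15), (-70, 105), (-65, 24), (5, 28), (10, 65), (15, 5), (95, 29), (100, 12)]
(20, 26) 299 [(-80, 4), (-75, 34), (-70, 114), (10, 76), (95, 20), (100, 37)]
(26, 32) 364 [(-80, 5), (-75, 74), (-70, 87), (10, 96), (15, 7), (95, 8), (100, 81)]
(32, 38) 394 [(-165, 9), (-80, 5), (-75, 117), (-70, 41), (10, 88), (15, 6), (100, 126)]
(38, 44) 417 [(-165, 5), (-80, 22), (-75, 91), (-70, 16), (10, 76), (15, 105), (20, 12), (100, 88)]
rail [-69.0457567  -64.75311023 -60.73586647]
rail [52.26956817 64.91557705 77.42705043]
stops y [-86.63261953 -64.33626674] [-55.50002904  55.81018524]
face [-115.75708711 -114.87611674 -113.89838366]
```

Request:
{"method": "play_rows", "body": {"series": [[[-1,-0.012,-0.013,-0.04,0.015],[-1,-0.023,-0.026,-0.08,0.015],[-1,-0.023,-0.026,-0.12,0.015],[-1,-0.023,-0.026,-0.12,0.015],[-1,-0.023,-0.026,-0.12,0.015]]]}}

```text
t: 2.15
tool_pos: [0.467, 0.0118, 0.1035]
orientation: [0.329, -3.124, -0.001]
force: [-0.1, -1.9, 0.9]
opening: 0.0928
```

Run:
```python
from h import *
from plant import sensors
s=sensors.read_state(); print(s["tool_pos"],s["orientation"])
c=grab("wrist","w3"); cv2.imwrite("pics/w3.png",c["color"][:,:,::-1])
w=load("w2"); w2=fcloud(w); s2=tost(w2)*1000
x,y,z=s2[...,0],s2[...,1],s2[...,2]; r=np.hypot(x,z-62);a=np.degrees(np.arctan2(x,z-62))
for nm,rr,yy,cs,tol in(("paddle",(16,46),(180,228),(-73,12.5,101),9),("spoke",(22,48),(-91,-79),(-47,37,126,-137),11)):
    for c0 in cs:
        m=(r>rr[0])&(r<rr[1])&(y>yy[0])&(y<yy[1])&(np.abs(a-c0)<tol)&(z<104)
        P=np.c_[x[m],z[m]-62].astype(np.float32); l=cv2.fitLine(P,cv2.DIST_HUBER,0,.01,.01).ravel()
        A=np.degrees(np.arctan2(l[0],l[1])); A=(A-c0+90)%180-90+c0; off=l[2]*l[1]-l[3]*l[0]
        print(nm,c0,m.sum(),"dir %.1f offset %.1f"%(A,off))
```

```text
[0.46699337 0.01177619 0.10348878] [ 3.28504409e-01 -3.12372905e+00 -7.41200117e-04]
paddle -73 703 dir -74.7 offset -2.3
paddle 12.5 533 dir 18.7 offset -2.6
paddle 101 394 dir 106.1 offset -2.2
spoke -47 199 dir -52.5 offset -5.1
spoke 37 221 dir 42.4 offset -4.2
spoke 126 70 dir 135.0 offset -6.7
spoke -137 141 dir -140.6 offset -3.8
```

View pics/w3.png

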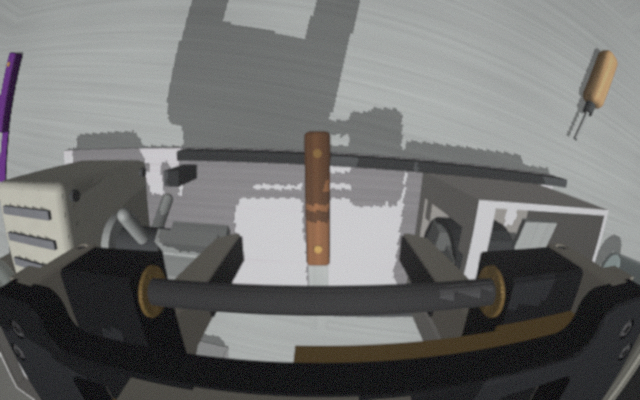

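Request:
{"method": "play_rows", "body": {"series": [[[-1,0,-0.002,-0.04,0],[-1,0,-0.002,-0.06,0],[-1,0,-0.002,-0.06,0],[1,0,-0.002,-0.06,0],[1,0,-0.002,-0.06,0],[1,0,-0.002,-0.06,0],[1,0,-0.002,-0.06,0],[1,0,-0.002,-0.06,0]]]}}

```text
t: 3.0
tool_pos: [0.4676, 0.0085, 0.0432]
orientation: [-0.326, 3.124, -0.0]
force: [0.2, -1.2, 0.2]
opening: 0.0575
```

Run:
```python
from plant import sensors
s=sensors.read_state(); print(s["tool_pos"],s["orientation"],s["opening"],s["force"])
```

```text
[0.46755547 0.0085443  0.04320581] [-3.26380402e-01  3.12359561e+00 -3.24885164e-04] 0.05751845326434482 [ 0.16109712 -1.22966716  0.24793979]
```

Request:
{"method": "play_rows", "body": {"series": [[[1,0,0,0,0],[1,0,0,0,0],[1,0,0,0,0],[1,0,0,0,0],[1,0,0,0,0],[1,0,0,0,0]]]}}

```text
t: 3.6
tool_pos: [0.4671, 0.0086, 0.0425]
orientation: [0.327, -3.124, -0.0]
force: [0.5, 0.1, -0.3]
opening: 0.0179
```

Request:
{"method": "play_rows", "body": {"series": [[[1,0,0,0.05,0],[1,0,0,0.1,0],[1,0.03,0.02,0.14,-0.14],[1,0.06,0.05,0.14,-0.28],[1,0.09,0.08,0.14,-0.42],[1,0.12,0.1,0.14,-0.56],[1,0.15,0.13,0.14,-0.7],[1,0.17,0.15,0.14,-0.84]]]}}

```text
t: 4.4
tool_pos: [0.6383, 0.1604, 0.1819]
orientation: [-0.984, -2.983, -0.0]
force: [0.2, -1.0, 0.0]
opening: 0.0181
```

Request:
{"method": "play_rows", "body": {"series": [[[1,0,0,0,-0.14],[1,0,0,0,-0.28],[1,0,0,0,-0.42],[1,0,0,0,-0.56],[1,0,0,0,-0.7],[1,0,0,0,-0.84],[1,0,0,0,-0.96],[1,0,0,0,-0.96]]]}}

```text
t: 5.2
tool_pos: [0.6369, 0.1585, 0.1821]
orientation: [-2.246, -2.196, 0.001]
force: [-0.5, 0.4, -1.1]
opening: 0.0178
```

Run:
```python
from h import *
from plant import sensors
s=sensors.read_state(); print(s["tool_pos"],s["orientation"],s["opening"],s["q"])
c=grab("wrist","w4"); cv2.imwrite("pics/w4.png",c["color"][:,:,::-1])
c=grab("scene","s4"); crop(c,150,110,450,340,2.5,"pics/s4.png")
```

```text
[0.63693334 0.15852693 0.1821301 ] [-2.24645528e+00 -2.19554359e+00  9.38458986e-04] 0.017752990545605273 [1.65848583e-01 3.07885010e-01 1.37710564e+00 2.28846709e-06
 1.45733161e+00 1.88770190e-01]
```

View pics/w4.png

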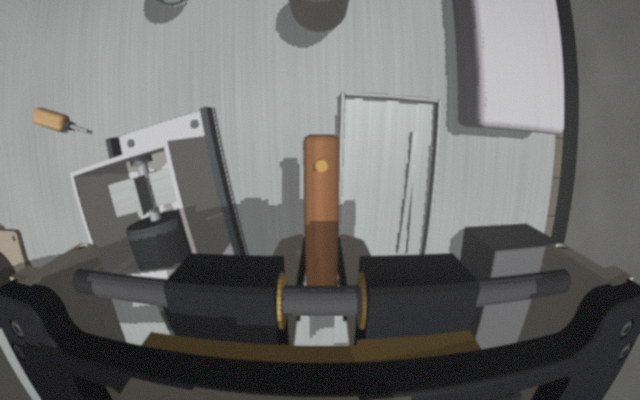

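View pics/s4.png

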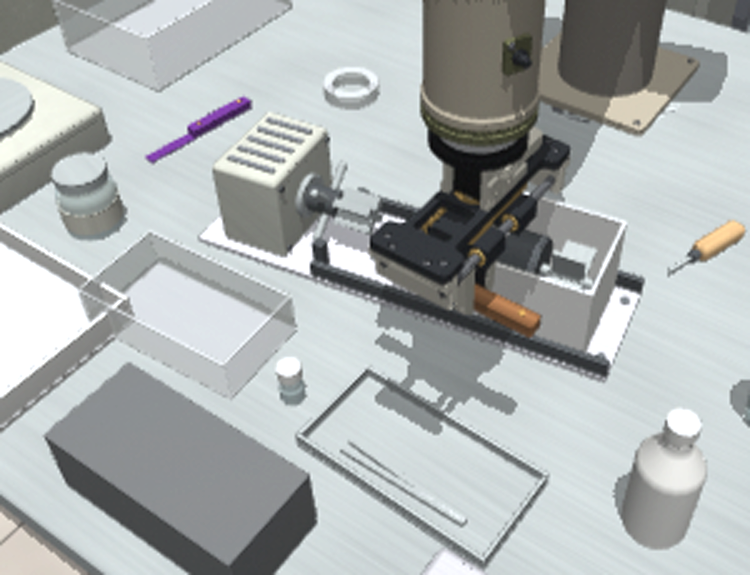

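Run:
```python
from h import *
c=load("w4")
print(np.round(onz(c,[(341,94),(438,101),(427,250),(437,150),(338,140),(343,96),(411,133),(408,250)],.018,True)*1000,0).tolist())
for nm,w in(("w",fcloud(c)),("s",cloud(load("scene0"))),("s4",cloud(load("s4"))),("d",cloud(load("side0")))):
    m=(w[...,2]>.012)&(w[...,2]<.024)&(w[...,0]>.64)&(w[...,0]<.785)&(w[...,1]>.03)&(w[...,1]<.29)
    P=w[m][:,:2]*1000; r=cv2.minAreaRect(P.astype(np.float32)); print(nm,m.sum(),np.round(r[0],1),np.round(r[1],1),r[2],np.round(cv2.boxPoints(r)).tolist())
w=fcloud(c)
# handle in hand
hs=cv2.cvtColor(c["color"],cv2.COLOR_RGB2HSV).astype(int)
m=(hs[...,0]<20)&(hs[...,1]>110)&(w[...,2]>.15)&(w[...,2]<.2); m[:,:295]=0;m[:,345:]=0; m[240:]=0
P=w[m]; r=cv2.minAreaRect(P[:,:2].astype(np.float32)*1000); print(r, np.percentile(P[:,2],[5,50,95]),P[:,1].max())
w=cloud(load("s4")); m=(w[...,2]>.035)&(w[...,2]<.06)&(w[...,0]>.62)&(w[...,0]<.75)&(w[...,1]>-.03)&(w[...,1]<.05); print("vial",w[m].mean(0))
```

```text
[[660.0, 261.0, 18.0], [763.0, 257.0, 18.0], [758.0, 90.0, 18.0], [762.0, 204.0, 18.0], [656.0, 214.0, 18.0], [662.0, 259.0, 18.0], [732.0, 222.0, 18.0], [735.0, 91.0, 18.0]]
w 1478 [709.9 155.3] [214.8 108.2] 88.27140808105469 [[653.0, 50.0], [761.0, 46.0], [767.0, 261.0], [659.0, 264.0]]
s 612 [709.1 151.8] [219.2 110.1] 87.16505432128906 [[649.0, 45.0], [759.0, 40.0], [770.0, 258.0], [660.0, 264.0]]
s4 608 [709.6 152.4] [218.3 110.8] 87.75939178466797 [[650.0, 45.0], [761.0, 41.0], [769.0, 259.0], [659.0, 264.0]]
d 306 [706.9 148.7] [224.8 113.8] 87.25659942626953 [[645.0, 39.0], [758.0, 34.0], [769.0, 258.0], [655.0, 264.0]]
((638.5907592773438, 197.7292022705078), (53.62554168701172, 16.38776969909668), 87.97743225097656) [0.18159761 0.18272808 0.18389843] 0.22458303638698762
vial [0.71831019 0.0033202  0.04676448]
```

Run:
```python
from h import *
for n in("scene0","side0"):
    w=cloud(load(n)); m=(w[...,2]>.05)&(w[...,2]<.2)&(w[...,0]>.58)&(w[...,0]<.95)&(w[...,1]>-.2)&(w[...,1]<.34)
    k,l,s,_=cv2.connectedComponentsWithStats(m.astype(np.uint8))
    for i in range(1,k):
        if s[i,4]>10:
            P=w[l==i]; print(n,s[i],P.min(0),P.max(0))
```

```text
scene0 [238 177  12  22 123] [ 0.58000505 -0.19997419  0.05024691] [ 0.58514801 -0.16923539  0.12123622]
scene0 [194 209  73  49 237] [ 0.64385562 -0.19913821  0.050003  ] [ 0.7619032  -0.0488194   0.05754378]
scene0 [ 168  255  107   89 4735] [ 0.8117477  -0.11068214  0.05003733] [0.91268213 0.11159164 0.08407753]
scene0 [260 256   7   5  14] [ 0.71418433 -0.00729589  0.05001183] [0.72694888 0.01176358 0.05337619]
scene0 [401 284  11  23  56] [0.62971676 0.33246767 0.05135753] [0.66177439 0.33986987 0.10341223]
scene0 [ 293  329   80   71 3463] [0.79330053 0.23022575 0.05006143] [0.91247298 0.33997272 0.06436695]
side0 [337 125  44  24 584] [0.78573697 0.22322393 0.05023615] [0.90914831 0.33987016 0.07063866]
side0 [296 132  12  19 137] [0.61015482 0.32668241 0.05061607] [0.65806011 0.33993186 0.11499404]
side0 [ 382  147   70   48 1704] [ 0.80353814 -0.11484864  0.05002072] [0.91331078 0.11203918 0.08759888]
side0 [377 186   7   5  16] [ 0.70040085 -0.00618869  0.05000669] [0.72356498 0.00851373 0.05321281]
side0 [374 191  62  39 216] [ 0.63791553 -0.19867325  0.05017348] [ 0.7596157  -0.05078032  0.06083619]
```

Request:
{"method": "play_rows", "body": {"series": [[[1,0.03,0.013,-0.02,0],[1,0.057,0.013,-0.06,0],[1,0.057,0.013,-0.1,0],[1,0.057,0.013,-0.1,0],[1,0.057,0.013,-0.1,0]]]}}

```text
t: 5.8
tool_pos: [0.693, 0.1715, 0.0818]
orientation: [-2.241, -2.199, 0.004]
force: [0.0, -0.0, -0.1]
opening: 0.0176
```

Run:
```python
from h import *
from plant import sensors
s=sensors.read_state(); print(s["tool_pos"],s["orientation"],s["opening"],s["force"])
c=grab("wrist","w5"); cv2.imwrite("pics/w5.png",c["color"][:,:,::-1])
```

```text
[0.69296626 0.1714524  0.08176944] [-2.24134898 -2.19874866  0.0039972 ] 0.017634095187710724 [ 0.02534254 -0.001313   -0.07755185]
```

View pics/w5.png

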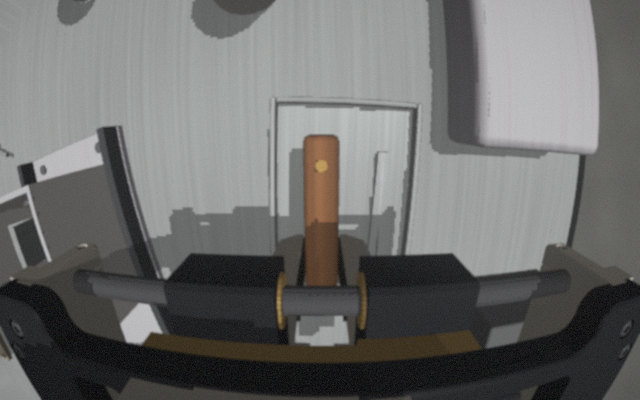

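Request:
{"method": "play_rows", "body": {"series": [[[1,0.001,0,-0.03,0],[1,0.001,0,-0.05,0],[1,0.001,0,-0.061,0],[1,0.001,0,-0.061,0],[1,0.001,0,-0.061,0]]]}}

```text
t: 6.35
tool_pos: [0.6964, 0.1718, 0.0241]
orientation: [2.243, 2.197, 0.004]
force: [0.0, -0.6, -0.6]
opening: 0.0182
```

Request:
{"method": "play_rows", "body": {"series": [[[1,-0.001,0,-0.003,0],[1,-0.001,0,-0.003,0],[0.5,-0.001,0,-0.003,0],[0.45,-0.001,0,-0.003,0],[0.45,-0.001,0,-0.003,0],[0.45,-0.001,0,-0.003,0]]]}}

```text
t: 6.95
tool_pos: [0.6942, 0.1716, 0.0187]
orientation: [2.245, 2.198, 0.0]
force: [-0.0, 0.8, -0.2]
opening: 0.0255
```

Request:
{"method": "play_rows", "body": {"series": [[[0.45,0,0,0.03,0],[0.45,0,0,0.07,0],[0.45,0,0,0.12,0],[1,0,0,0.16,0],[1,0,0,0.16,0]]]}}

```text
t: 7.45
tool_pos: [0.6983, 0.1724, 0.1883]
orientation: [2.239, 2.193, 0.018]
force: [0.1, 0.3, 0.9]
opening: 0.0137
```

Run:
```python
from h import *
from plant import sensors
s=sensors.read_state(); print(s["tool_pos"],s["orientation"],s["opening"],s["force"])
c=grab("wrist","w6"); cv2.imwrite("pics/w6.png",c["color"][:,:,::-1])
```

```text
[0.69828149 0.17235755 0.18833476] [2.23905644 2.19268431 0.01758461] 0.013685070150548713 [0.1483217  0.34595566 0.92506852]
```

View pics/w6.png

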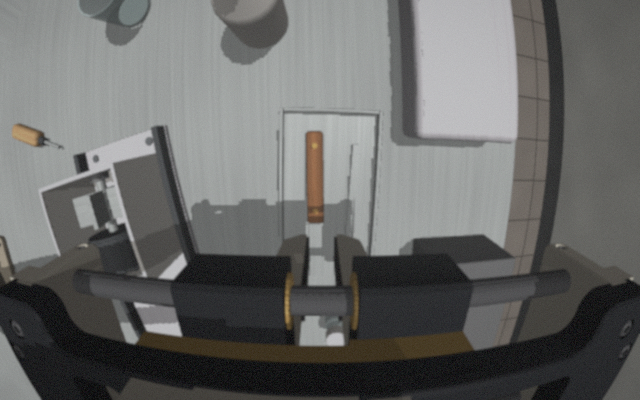

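Request:
{"method": "play_rows", "body": {"series": [[[1,-0.03,-0.035,0.01,0.05],[1,-0.06,-0.07,0.01,0.1],[1,-0.09,-0.11,0.01,0.15],[1,-0.12,-0.15,0.01,0.176],[1,-0.15,-0.185,0.01,0.176],[1,-0.18,-0.22,0.01,0.176],[1,-0.2,-0.25,0.01,0.176],[1,-0.2,-0.25,0.01,0.176]]]}}

```text
t: 8.3
tool_pos: [0.4912, -0.0812, 0.1869]
orientation: [-2.046, -2.382, 0.004]
force: [-0.2, 0.0, -0.7]
opening: 0.0002
```

Run:
```python
from h import *
from plant import sensors
s=sensors.read_state(); print(s["tool_pos"],tost(s["tool_pos"]),s["orientation"],s["opening"],s["force"])
c=grab("wrist","w7"); cv2.imwrite("pics/w7.png",c["color"][:,:,::-1])
c=grab("scene","s7"); crop(c,200,130,400,340,2.8,"pics/s7.png")
w=cloud(c); hs=cv2.cvtColor(c["color"],cv2.COLOR_RGB2HSV).astype(int)
m=(hs[...,0]<20)&(hs[...,1]>110)&(w[...,0]>.64)&(w[...,0]<.78)&(w[...,2]<.05);v,u=np.where(m)
print(len(u)); P=w[m]; print(np.percentile(P[:,2],[5,50,95]),cv2.minAreaRect(P[:,:2].astype(np.float32)*1000))
w=fcloud(load("w6")); m=(w[...,0]>.66)&(w[...,0]<.72)&(w[...,1]>.1)&(w[...,1]<.27)&(w[...,2]>.013)&(w[...,2]<.026); 
k,l,s,_=cv2.connectedComponentsWithStats(m.astype(np.uint8)); i=1+s[1:,4].argmax(); P=w[l==i]; print(s[i],np.percentile(P[:,2],[5,50,95]),cv2.minAreaRect(P[:,:2].astype(np.float32)*1000))
```

```text
[ 0.49122902 -0.08122994  0.18692497] [-0.01220834 -0.05358637  0.18692497] [-2.04580119 -2.38158862  0.00369895] 0.00022887644841468557 [-0.20885288  0.04955711 -0.66544446]
323
[0.01193153 0.01876375 0.02114692] ((696.6265869140625, 188.18504333496094), (99.34693145751953, 18.22135353088379), 89.28911590576172)
[ 306  131   18   92 1550] [0.01717654 0.01909628 0.02043299] ((694.7759399414062, 189.03237915039062), (98.17418670654297, 17.93429183959961), 89.4365463256836)
```

View pics/w7.png

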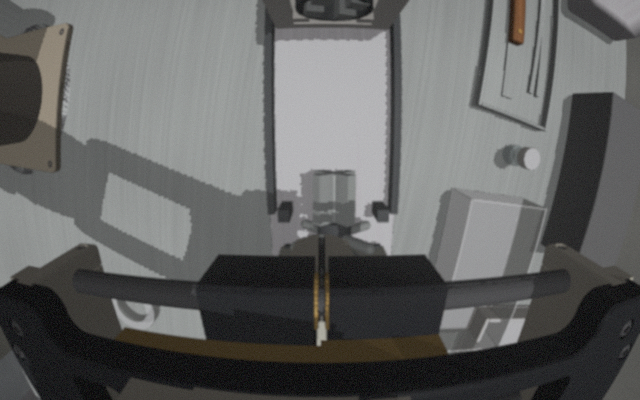

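View pics/s7.png

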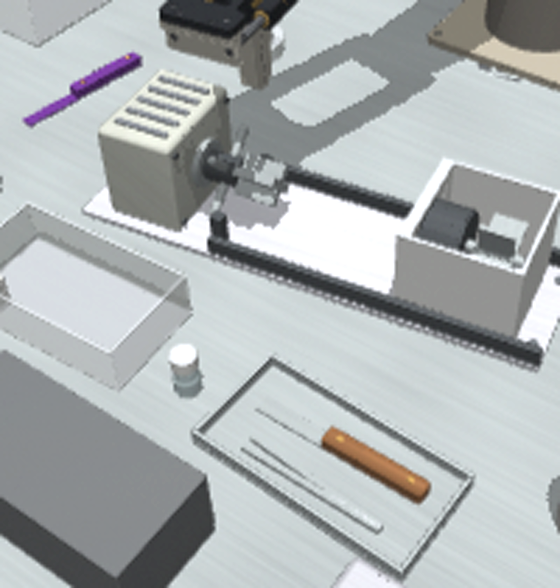

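Request:
{"method": "play_rows", "body": {"series": [[[1,-0.01,-0.02,0,0],[1,-0.019,-0.035,-0.02,0],[1,-0.019,-0.035,-0.05,0],[1,-0.019,-0.035,-0.065,0],[1,-0.019,-0.035,-0.065,0]]]}}

```text
t: 8.9
tool_pos: [0.4734, -0.1118, 0.1204]
orientation: [-2.038, -2.384, 0.003]
force: [0.3, 0.8, 0.8]
opening: 0.0005
```

Run:
```python
from h import *
from plant import sensors
s=sensors.read_state(); print(s["tool_pos"],tost(s["tool_pos"]),s["orientation"],s["opening"],s["force"])
c=grab("wrist","w8"); cv2.imwrite("pics/w8.png",c["color"][:,:,::-1])
```

```text
[ 0.47342106 -0.11184795  0.1204053 ] [-0.03453882 -0.08108065  0.1204053 ] [-2.03778542 -2.38357888  0.00299635] 0.00045973672091854505 [0.32167349 0.75348527 0.79839808]
```

View pics/w8.png

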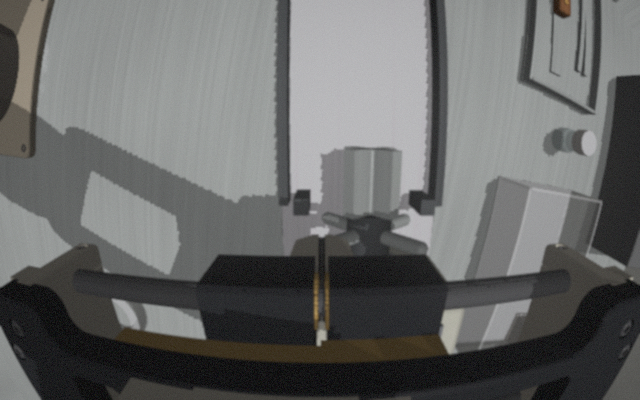

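Request:
{"method": "play_rows", "body": {"series": [[[1,0,-0.003,-0.008,0],[1,-0.003,-0.003,-0.012,0],[1,-0.005,-0.004,-0.015,0],[1,-0.007,-0.004,-0.019,0],[1,-0.009,-0.005,-0.022,0],[1,-0.01,-0.005,-0.025,0],[1,-0.01,-0.005,-0.025,0],[1,-0.01,-0.005,-0.025,0]]]}}

```text
t: 9.75
tool_pos: [0.4653, -0.1187, 0.099]
orientation: [2.043, 2.386, -0.0]
force: [-1.0, -0.9, 2.7]
opening: 0.0001
```

Run:
```python
from h import *
from plant import sensors
s=sensors.read_state(); print(s["tool_pos"],tost(s["tool_pos"]),s["orientation"],s["opening"],s["force"])
c=grab("wrist","w9"); crop(c,220,100,480,300,3,"pics/w9.png")
```

```text
[ 0.4652512  -0.11873705  0.09895268] [-0.04367612 -0.08662285  0.09895268] [ 2.04250726e+00  2.38603798e+00 -8.41800896e-05] 0.00011238455081313093 [-0.95404899 -0.92867623  2.66491947]
```

View pics/w9.png

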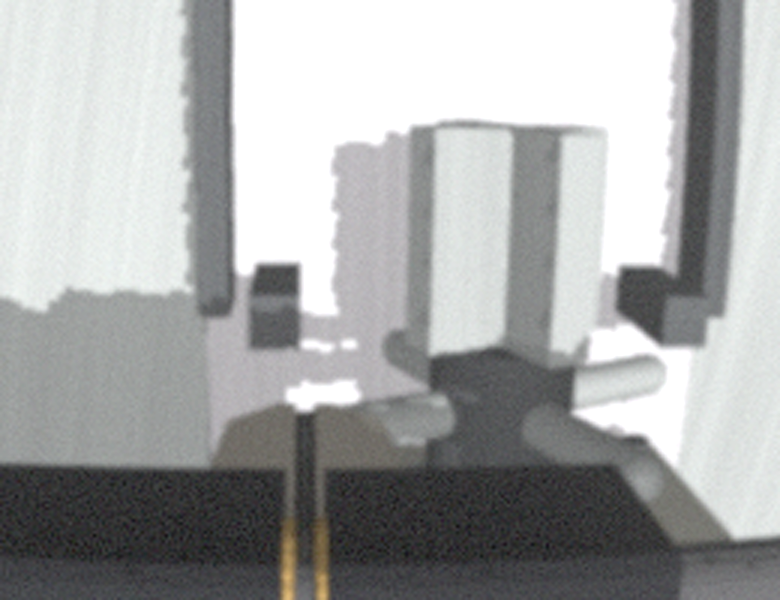

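```bash
cat > ang.py <<'E'
from h import *
import sys
w=fcloud(load(sys.argv[1])); s2=tost(w)*1000
x,y,z=s2[...,0],s2[...,1],s2[...,2]; r=np.hypot(x,z-62);a=np.degrees(np.arctan2(x,z-62))
# spokes
for nm,rr,yy in(("sp",(22,49),(-91,-79)),("te",(13,21),(-66,-27))):
    m=(r>rr[0])&(r<rr[1])&(y>yy[0])&(y<yy[1])
    h,_=np.histogram(a[m],np.arange(-180,181,4)); print(nm,[(int(-180+4*i),int(n)) for i,n in enumerate(h) if n>5])
for c0 in map(float,sys.argv[2:]):
    m=(r>22)&(r<49)&(y>-91)&(y<-79)&(np.abs(a-c0)<12)
    if m.sum()<15: continue
    P=np.c_[x[m],z[m]-62].astype(np.float32); l=cv2.fitLine(P,cv2.DIST_HUBER,0,.01,.01).ravel()
    A=np.degrees(np.arctan2(l[0],l[1])); A=(A-c0+90)%180-90+c0; off=l[2]*l[1]-l[3]*l[0]
    print(c0,m.sum(),"dir %.1f offset %.1f med %.1f"%(A,off,np.median(a[m])))
E
python3 ang.py w9 -70 20 110 -160
```

```text
sp [(-156, 32), (-152, 105), (-148, 26), (-72, 10), (-68, 47), (-64, 67), (-60, 107), (-56, 20), (8, 9), (12, 93), (16, 166), (20, 167), (24, 66), (28, 6), (100, 35), (104, 155), (108, 131), (112, 31), (116, 6)]
te [(-72, 14), (-68, 16), (-64, 9), (-60, 26), (-56, 294), (-52, 332), (-48, 109), (-44, 10), (0, 35), (4, 217), (8, 295), (12, 41), (16, 27), (20, 24), (24, 21), (28, 16), (32, 10)]
-70.0 177 dir -74.2 offset -6.0 med -61.9
20.0 507 dir 29.5 offset -6.2 med 19.6
110.0 358 dir 115.3 offset -4.6 med 107.8
-160.0 139 dir -156.7 offset -3.8 med -150.6
```

Request:
{"method": "play_rows", "body": {"series": [[[1,-0.001,0,-0.002,0],[1,-0.001,0,-0.004,0],[1,-0.001,0,-0.005,0],[1,-0.001,0,-0.005,0]]]}}

```text
t: 10.2
tool_pos: [0.4641, -0.1185, 0.0935]
orientation: [-2.043, -2.387, 0.0]
force: [-2.3, -1.0, 3.0]
opening: 0.0005
```

```bash
python3 - <<'E'
from h import *
from plant import sensors
s=sensors.read_state(); print(s["tool_pos"],tost(s["tool_pos"]),s["force"])
grab("wrist","w10")
E
python3 ang.py w10 -70 20 110 -160
```

```text
[ 0.46407069 -0.11846768  0.09352093] [-0.04480074 -0.08617409  0.09352093] [-2.29642666 -1.04767565  3.00395265]
sp [(-160, 45), (-156, 16), (-80, 8), (-76, 41), (-72, 44), (-68, 106), (-64, 38), (4, 42), (8, 63), (12, 79), (16, 93), (20, 11), (92, 21), (96, 146), (100, 185), (104, 50), (108, 10)]
te [(-80, 7), (-68, 10), (-64, 276), (-60, 393), (-56, 158), (-52, 30), (-8, 26), (-4, 186), (0, 275), (4, 42), (8, 24), (12, 37), (16, 23), (20, 15), (24, 13), (88, 66), (92, 172), (96, 10)]
-70.0 237 dir -93.7 offset -11.8 med -66.9
20.0 247 dir 24.8 offset -5.9 med 15.4
110.0 340 dir 103.8 offset -1.6 med 101.2
-160.0 61 dir -163.1 offset -4.0 med -156.8
```

Request:
{"method": "play_rows", "body": {"series": [[[1,0,0,0.04,0],[1,0,0,0.09,0],[1,0.01,0.03,0.13,0],[1,0.02,0.06,0.15,0],[1,0.031,0.092,0.16,0],[1,0.031,0.092,0.16,0]]]}}

```text
t: 10.85
tool_pos: [0.4969, -0.0232, 0.2556]
orientation: [2.037, 2.389, 0.006]
force: [0.5, 0.2, -0.3]
opening: 0.0005
```

```bash
python3 - <<'E'
from h import *
from plant import sensors
s=sensors.read_state(); print(s["tool_pos"],tost(s["tool_pos"]),s["force"],s["orientation"])
c=grab("wrist","w11");cv2.imwrite("pics/w11.png",cv2.convertScaleAbs(c["color"][:,:,::-1],alpha=1.2))
E
python3 ang.py w11 -75 15 105 -165
```

```text
[ 0.496927   -0.02316878  0.25561477] [0.0024037  0.00289419 0.25561477] [ 0.47149252  0.1727683  -0.329292  ] [2.03715483 2.38868475 0.00576129]
sp [(100, 11)]
te [(-68, 6), (-64, 42), (-60, 66), (-56, 27), (-4, 15), (0, 15), (8, 6), (12, 8), (84, 32), (88, 51), (92, 47)]
```

View pics/w11.png

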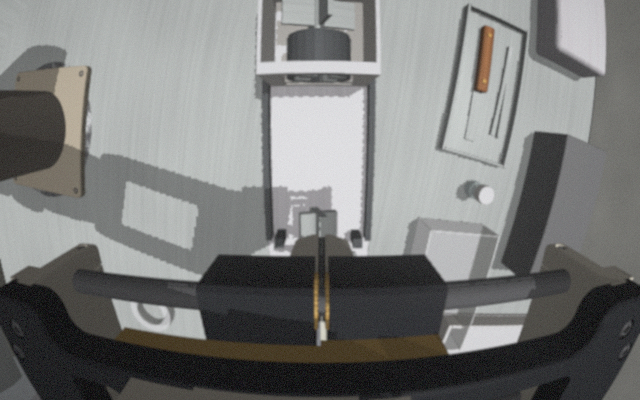

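Request:
{"method": "play_rows", "body": {"series": [[[1,0,0.02,0,0.14],[1,0,0.04,0,0.28],[1,0,0.059,0,0.42],[1,0,0.059,0,0.56],[1,0,0.059,0,0.7],[1,0,0.059,0,0.84],[1,0,0.059,0,0.98],[1,0,0.059,0,1.12]]]}}

```text
t: 11.7
tool_pos: [0.4945, 0.0317, 0.2522]
orientation: [-0.455, -3.107, 0.0]
force: [0.8, 0.4, -0.1]
opening: 0.0005
```

Request:
{"method": "play_rows", "body": {"series": [[[1,0.01,0,-0.01,0.14],[1,0.01,0,-0.02,0.28],[1,0.01,0,-0.03,0.42],[1,0.01,0,-0.03,0.49],[1,0.01,0,-0.03,0.49],[1,0.01,0,-0.03,0.49]]]}}

```text
t: 12.3
tool_pos: [0.5048, 0.032, 0.2229]
orientation: [0.3, -3.126, -0.0]
force: [-0.2, 0.5, 0.4]
opening: 0.0001
```

```bash
python3 - <<'E'
from h import *
from plant import sensors
s=sensors.read_state(); print(s["tool_pos"],tost(s["tool_pos"]),s["force"],s["orientation"])
c=grab("wrist","w12");crop(c,60,90,540,280,1.65,"pics/w12.png")
c=load("w12"); w2=fcloud(c); s2=tost(w2)*1000
x,y,z=s2[...,0],s2[...,1],s2[...,2]; r=np.hypot(x,z-62);a=np.degrees(np.arctan2(x,z-62))
for nm,rr,yy,cs,tol in(("paddle",(16,46),(180,228),(-73,12.5,101),9),("spoke",(22,48),(-91,-79),(-72,13,102,-161),11)):
    for c0 in cs:
        m=(r>rr[0])&(r<rr[1])&(y>yy[0])&(y<yy[1])&(np.abs(a-c0)<tol)&(z<104)
        if m.sum()<20: print(nm,c0,m.sum()); continue
        P=np.c_[x[m],z[m]-62].astype(np.float32); l=cv2.fitLine(P,cv2.DIST_HUBER,0,.01,.01).ravel()
        A=np.degrees(np.arctan2(l[0],l[1])); A=(A-c0+90)%180-90+c0; off=l[2]*l[1]-l[3]*l[0]
        print(nm,c0,m.sum(),"dir %.1f offset %.1f med %.1f"%(A,off,np.median(a[m])))
# tooth top outer points
for y0 in(-65,-50,-35):
    m=(y>y0)&(y<y0+15)&(r>17)&(r<25); h,_=np.histogram(a[m],np.arange(-180,181,4)); print(y0,[(int(-180+4*i),int(n)) for i,n in enumerate(h) if n>3])
E
python3 ang.py w12
```

```text
[0.50479534 0.03196881 0.22292233] [0.01870766 0.0561506  0.22292233] [-0.17897601  0.48851428  0.36856732] [ 2.99832137e-01 -3.12629135e+00 -1.12051603e-04]
paddle -73 696 dir -74.7 offset -2.3 med -70.2
paddle 12.5 492 dir 18.5 offset -2.6 med 13.5
paddle 101 442 dir 106.2 offset -2.2 med 102.2
spoke -72 221 dir -74.4 offset -3.7 med -68.6
spoke 13 125 dir 19.3 offset -4.6 med 11.2
spoke 102 165 dir 105.6 offset -2.9 med 101.0
spoke -161 1
-65 [(-88, 12), (-80, 8), (-76, 7), (-68, 11), (-64, 33), (-60, 28), (0, 25), (4, 22), (8, 18), (12, 19), (16, 18), (20, 17), (24, 18), (28, 9), (88, 19), (92, 38), (96, 6)]
-50 [(-84, 10), (-80, 10), (-76, 9), (-72, 6), (-68, 7), (-64, 40), (-60, 25), (0, 20), (4, 23), (8, 19), (12, 24), (16, 19), (20, 20), (24, 12), (28, 13), (88, 23), (92, 34), (96, 4)]
-35 [(-156, 4), (-88, 7), (-84, 9), (-76, 9), (-68, 9), (-64, 29), (-60, 18), (0, 12), (4, 23), (8, 15), (12, 16), (16, 17), (20, 15), (24, 13), (28, 13), (84, 5), (88, 10), (92, 27), (96, 7)]
sp [(-80, 6), (-76, 36), (-72, 91), (-68, 83), (-64, 15), (4, 19), (8, 68), (12, 61), (16, 35), (20, 9), (96, 52), (100, 81), (104, 20), (108, 8)]
te [(-68, 6), (-64, 84), (-60, 122), (-56, 40), (-52, 7), (-8, 11), (-4, 40), (0, 72), (4, 21), (8, 10), (12, 15), (16, 11), (20, 8), (84, 13), (88, 79), (92, 78)]
```

View pics/w12.png

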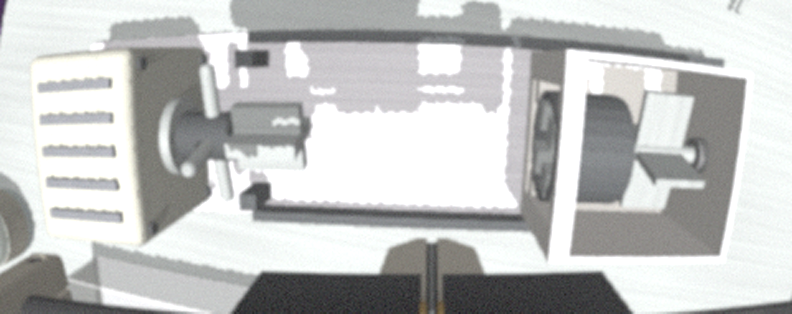

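Request:
{"method": "play_rows", "body": {"series": [[[1,-0.01,0.035,0,-0.14],[1,-0.02,0.07,0,-0.28],[1,-0.03,0.11,0,-0.42],[1,-0.035,0.14,0,-0.56],[1,-0.04,0.17,0,-0.7],[1,-0.05,0.2,0,-0.84],[1,-0.05,0.205,0,-0.98],[1,-0.05,0.205,0,-1.12]]]}}

```text
t: 13.15
tool_pos: [0.4548, 0.2389, 0.2237]
orientation: [1.41, 2.807, 0.001]
force: [-0.6, -1.0, -0.3]
opening: 0.0004
```

Request:
{"method": "play_rows", "body": {"series": [[[1,0,0,0,-0.14],[1,0,0,0,-0.28],[1,0,0,0,-0.42],[1,0,0,0,-0.485],[1,0,0,0,-0.485],[1,0,0,0,-0.485]]]}}

```text
t: 13.75
tool_pos: [0.4552, 0.2375, 0.2237]
orientation: [2.035, 2.393, 0.0]
force: [-0.5, -0.2, -0.2]
opening: 0.0004
```

Run:
```python
from h import *
from plant import sensors
s=sensors.read_state(); print(s["tool_pos"],tost(s["tool_pos"]),s["force"],s["orientation"])
c=grab("wrist","w13");cv2.imwrite("pics/w13.png",cv2.convertScaleAbs(c["color"][:,:,::-1],alpha=1.2))
```

```text
[0.45522585 0.23747266 0.22366095] [0.00152858 0.26684908 0.22366095] [-0.4701938  -0.19375934 -0.16773703] [2.03523838e+00 2.39302867e+00 3.30857925e-04]
```

View pics/w13.png

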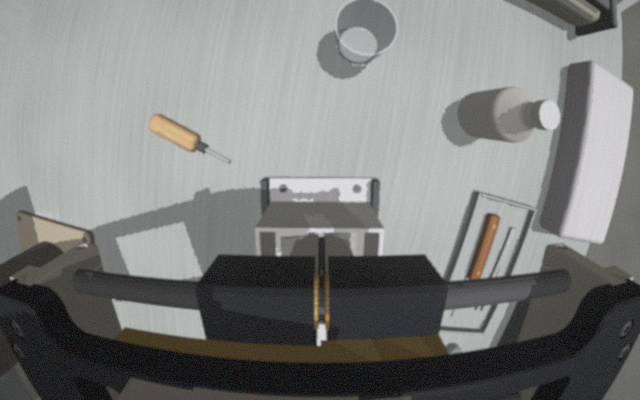

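Request:
{"method": "play_rows", "body": {"series": [[[1,0,0,-0.045,0],[1,0,0,-0.09,0],[1,0,0,-0.13,0],[1,0,0,-0.16,0],[1,0,0,-0.178,0],[1,0,0,-0.178,0],[1,0,0,-0.178,0]]]}}

```text
t: 14.5
tool_pos: [0.4552, 0.2376, 0.0459]
orientation: [-2.036, -2.392, 0.0]
force: [0.3, 0.1, -0.1]
opening: 0.0004
```

Request:
{"method": "play_rows", "body": {"series": [[[1,0.001,-0.008,0,0],[1,0.003,-0.018,0,0],[1,0.005,-0.03,0,0],[1,0.007,-0.044,0,0],[1,0.009,-0.058,0,0],[1,0.011,-0.072,0,0],[1,0.013,-0.085,0,0],[1,0.015,-0.099,0,0]]]}}

```text
t: 15.3
tool_pos: [0.4714, 0.1382, 0.0472]
orientation: [2.036, 2.391, 0.005]
force: [-0.2, 4.7, 3.4]
opening: 0.0005
```

Run:
```python
from h import *
from plant import sensors
s=sensors.read_state(); print(s["tool_pos"],tost(s["tool_pos"]),s["force"],s["orientation"])
c=grab("wrist","w14");cv2.imwrite("pics/w14.png",cv2.convertScaleAbs(c["color"][:,:,::-1],alpha=1.2))
c=grab("scene","s14");crop(c,220,120,420,270,3.5,"pics/s14.png")
```

```text
[0.47144416 0.13817951 0.04721186] [0.00218994 0.16624229 0.04721186] [-0.15268325  4.72906948  3.42612237] [2.03605215 2.39086951 0.00469169]
```

View pics/s14.png

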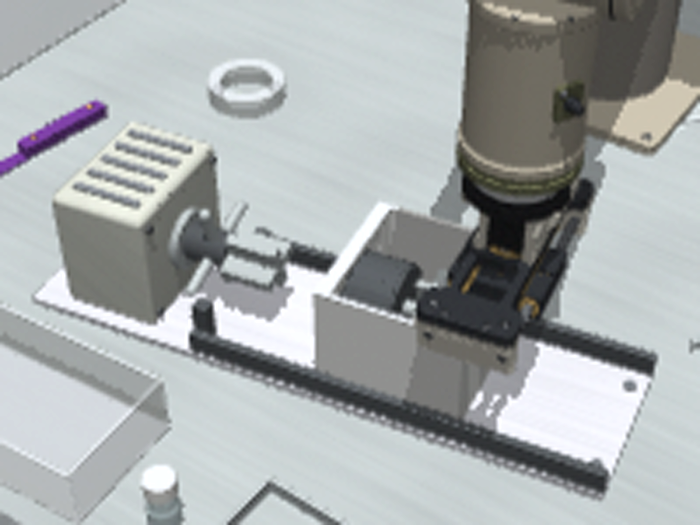

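Request:
{"method": "play_rows", "body": {"series": [[[1,0.002,-0.012,0,0],[1,0.004,-0.024,0,0],[1,0.006,-0.036,0,0],[1,0.007,-0.046,0,0],[1,0.009,-0.056,0,0],[1,0.01,-0.062,0,0],[1,0.011,-0.068,0,0]]]}}

```text
t: 16.1
tool_pos: [0.4813, 0.0706, 0.0459]
orientation: [-2.037, -2.392, -0.001]
force: [-0.3, 5.4, 3.2]
opening: 0.0009
```

Request:
{"method": "play_rows", "body": {"series": [[[1,0.001,-0.005,0,0],[1,0.002,-0.01,0,0],[1,0.002,-0.015,0,0],[1,0.003,-0.02,0,0]]]}}

```text
t: 16.5
tool_pos: [0.4841, 0.0507, 0.0457]
orientation: [-2.036, -2.392, -0.001]
force: [-0.0, 5.8, 4.1]
opening: 0.0004
```

Run:
```python
from h import *
from plant import sensors
s=sensors.read_state(); print(s["tool_pos"],tost(s["tool_pos"]),s["force"],s["orientation"])
c=grab("scene","s15");crop(c,220,120,420,270,3.5,"pics/s15.png")
```

```text
[0.48410579 0.05065937 0.04572837] [0.00115884 0.07781701 0.04572837] [-0.03871586  5.80688196  4.07805338] [-2.03636925e+00 -2.39192275e+00 -6.36075782e-04]
```

View pics/s15.png

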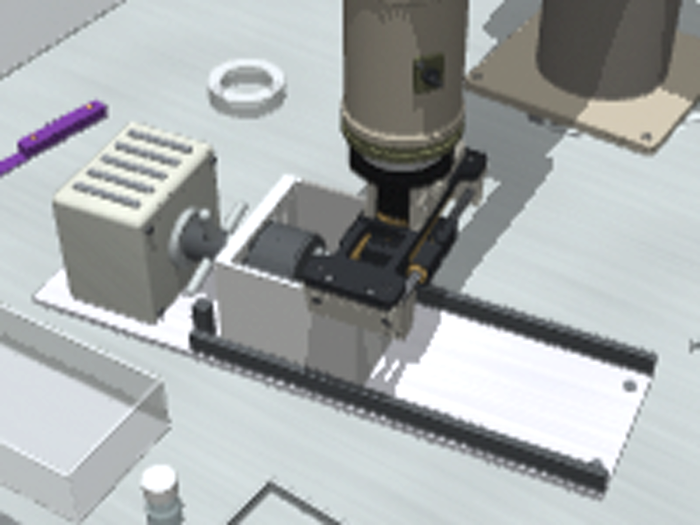

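Request:
{"method": "play_rows", "body": {"series": [[[1,0.001,-0.005,0,0],[1,0.002,-0.01,0,0],[1,0.002,-0.013,0,0],[1,0.002,-0.015,0,0],[1,0.003,-0.016,0,0]]]}}

```text
t: 17.05
tool_pos: [0.487, 0.0363, 0.0458]
orientation: [-2.036, -2.39, -0.004]
force: [-4.3, 19.5, 8.9]
opening: 0.0005
```

Run:
```python
from h import *
from plant import sensors
s=sensors.read_state(); print(s["tool_pos"],tost(s["tool_pos"]),s["force"])
```

```text
[0.48700387 0.0363258  0.0458163 ] [0.00180448 0.06320766 0.0458163 ] [-4.29876774 19.46554075  8.89573608]
```

Request:
{"method": "play_rows", "body": {"series": [[[1,-0.002,0.01,0,0],[1,-0.004,0.025,0,0],[1,-0.004,0.03,0.03,0],[1,-0.004,0.03,0.08,0],[1,-0.004,0.03,0.13,0],[1,0.01,0.05,0.17,0],[1,0.02,0.07,0.19,0],[1,0.02,0.07,0.19,0]]]}}

```text
t: 17.85
tool_pos: [0.5096, 0.1061, 0.2395]
orientation: [2.032, 2.389, 0.007]
force: [0.2, 1.1, 0.7]
opening: 0.0005
```

Request:
{"method": "play_rows", "body": {"series": [[[1,0,0.04,0,0.14],[1,0,0.08,0,0.28],[1,0,0.1,0,0.42],[1,0,0.1,0,0.56],[1,0,0.1,0,0.7],[1,0,0.1,0,0.84],[1,0,0.1,0,0.98],[1,0,0.1,0,1.12]]]}}

```text
t: 18.65
tool_pos: [0.506, 0.2033, 0.2332]
orientation: [-0.446, -3.107, 0.004]
force: [-0.1, -0.3, -0.7]
opening: 0.0005
```

Request:
{"method": "play_rows", "body": {"series": [[[1,0,0,0,0.14],[1,0,0,0,0.28],[1,0,0,0,0.42],[1,0,0,0,0.48],[1,0,0,0,0.48]]]}}

```text
t: 19.15
tool_pos: [0.5061, 0.2034, 0.2334]
orientation: [0.297, -3.124, 0.003]
force: [1.0, -0.1, -0.3]
opening: 0.0002
```

Run:
```python
from h import *
from plant import sensors
s=sensors.read_state(); print(s["t"],s["tool_pos"],tost(s["tool_pos"]),s["force"])
c=grab("wrist","w16");cv2.imwrite("pics/w16.png",cv2.convertScaleAbs(c["color"][:,:,::-1],alpha=1.2))
d=grab("scene","s16");crop(d,130,110,460,340,2.4,"pics/s16.png")
s2=tost(fcloud(c))*1000;x,y,z=s2[...,0],s2[...,1],s2[...,2]
m=(z>104)&(z<112)&(y>-80)&(np.abs(x)<70)&(y<75)
print("rim y",np.percentile(y[m],[.5,1,2,98,99,99.5]),"z",np.percentile(z[m],[2,50,98]),"x",np.percentile(x[m],[1,99]))
for nm,k in(("front",y<-50),("rear",y>40)): print(nm,np.median(z[m&k]),(m&k).sum())
m=(np.abs(x)<55)&(z>30)&(z<100)&(y>45)&(y<75);print("rear wall",m.sum(),np.percentile(y[m],[10,50,90]) if m.any() else "")
w=cloud(d); q=tost(w)*1000;x,y,z=q[...,0],q[...,1],q[...,2];m=(z>104)&(z<112)&(y>-80)&(np.abs(x)<70)&(y<75)
print("scene rim y",np.percentile(y[m],[1,99]))
hs=cv2.cvtColor(d["color"],cv2.COLOR_RGB2HSV).astype(int)
m=(hs[...,0]<20)&(hs[...,1]>110)&(w[...,0]>.64)&(w[...,0]<.78)&(w[...,2]<.05);P=w[m];print(np.percentile(P[:,2],[50,95]),cv2.minAreaRect(P[:,:2].astype(np.float32)*1000))
```

```text
19.15 [0.50610543 0.20342689 0.23341474] [0.04652833 0.22534162 0.23341474] [ 0.96672346 -0.08308387 -0.31384546]
rim y [-66.01273809 -64.97787752 -64.17091245  55.63646587  55.79951364
  56.04813268] z [104.29173414 107.03188861 108.63641431] x [-59.3112623   60.03154123]
front 106.9980729439069 856
rear 106.9684748086054 632
rear wall 2756 [54.49066249 55.16415036 55.83315534]
scene rim y [-65.96493472  54.64981388]
[0.01878361 0.02124612] ((697.26025390625, 188.0534210205078), (97.80726623535156, 17.613452911376953), 89.10943603515625)
```

View pics/w16.png

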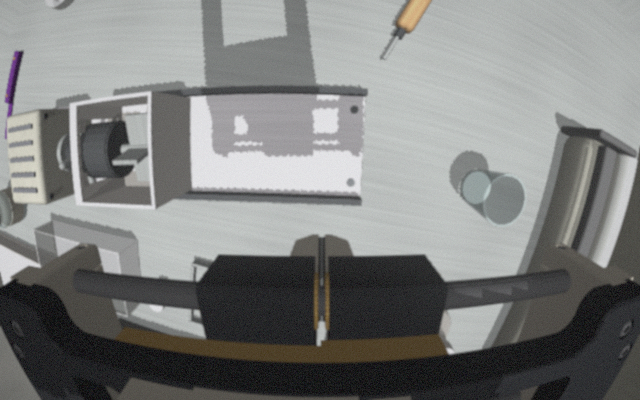

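View pics/s16.png

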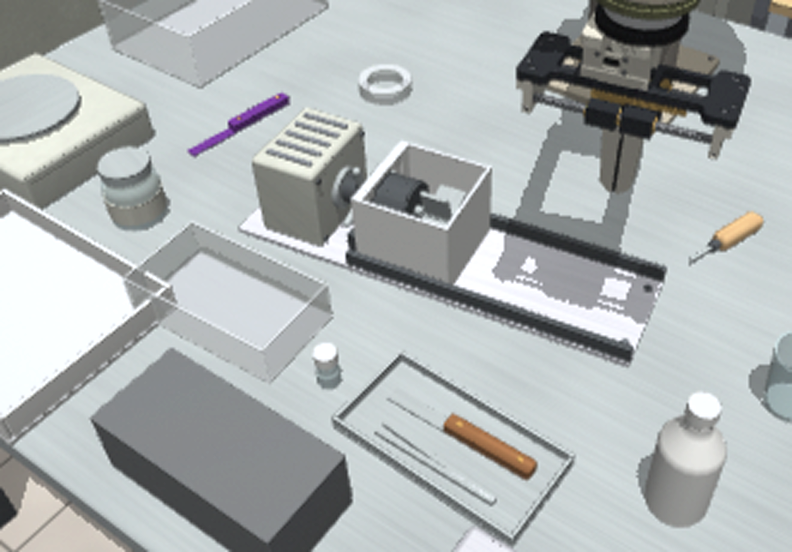

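The tub is home: its front is at y ≈ -65 mm, its rear at 55 mm, and the rim is level. The spatula lies flat in the near half of the tray. Everything else stands where it was, and the robot is clear of all of it.

Run:
```python
from plant import robot
print(robot.close_job())
```

```text
the job is handed in; nothing more can be done
None
```

The mixer is set up and the job is handed in, at about 19 s of the 64 s allowed. I got no verdict back, so these are my own last checks:

- **Spatula:** It lies flat and lengthwise in the near half of the tray, beside the forceps. Its middle is about 14 mm to the robot's side of the tray's centre line and within about 1 mm of mid-length. It is about 2° off the tray's long axis, and its top is at 19–21 mm, as it should be when lying on the tray floor.
- **Stub:** I turned it by one spoke from about 40° to about 16°, following the spoke's arc. The rotor measured about 16.5°, so the two agreed within about 1°.
- **Tub:** I slid it over the stub without any jam until the push force rose to about 20 N at the stops. Afterwards its front measured -65 mm and its rear wall +55 mm in the station frame, with the rim level.
- **Everything else:** In the last pictures nothing else had moved or tipped, and the gripper was clear of everything. I judged this by eye and did not measure those objects again.

Before I moved the arm, the two fixed cameras disagreed by up to about 9 mm on positions. I used the wrist camera's depth readings instead, and they matched the stated sizes to about 1–2 mm.

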